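# Find the rocking canister lid and hold it home

### The arm

A 6-joint arm with a two-finger parallel gripper is mounted at the origin on the work surface; the furniture and walls round the work are solid. World frame = base frame: x ahead of the robot, y to its left, z up, the work surface at z = 0. Lengths are in mm, angles in rad, forces in N, time in s.
With the tool pointing down it reaches from about 300 to 750 mm from the base axis. Payload 8.5 kg.
Tool frame: the origin (TCP) lies on the centre line of the jaws, within the pads' length; the fingertips stand 14 mm ahead of it and the grasp point (between the pads) lies 5 mm behind it; z points along the fingers, y is the line along which they close (so a half turn about z gives the same grasp; the last joint's range is limited). The gripper opens to 85 mm and grips with 20 to 120 N. Pads are 22 mm wide; open, the fingers measure 114 mm over their backs; the gripper's body (76 mm by 85 mm) begins 54 mm behind the grasp point. The pads swing forward as they close: fully open they stand 13 mm farther back than shut.
Start: joints at [-1.362, 0.381, 1.297, -0, 1.464, -0.215], TCP at [226.167, -501.327, 245.322] pointing down, gripper open.
Joint ranges: [-3.11, 3.11], [-0.89, 2.33], [0.22, 2.48], [-1.42, 4.56], [0.17, 2.85], [-2.88, 2.88]. Speed limits (rad/s): [2.39, 2.39, 3.14, 3.14, 3.14, 3.14].

### API

Orientations are given as a rotation vector (axis times angle).
In Python, from rig import * gives the robot as it stands.
- The arm moves only by the tool drive_tool, never from a script. Its argument "targets" is a list that holds one entry, the list of rows, each a list of 7 numbers: the turn, a rotation vector about the tool's x, y, z in units of pi rad (1.0 is pi rad), then the shift along the tool's x, y, z in units of 0.15 m (1.0 is 0.15 m), then the gripper command: -1 is shut, 1 is fully open, values between are in proportion. In form: [[[wx, wy, wz, dx, dy, dz, claw], ...]]. A call has 1 to 12 rows; each row shifts and turns the commanded pose from where the row before left it, along the tool's axes as they then stand; what a row does not reach is not made up. A row lasts 1/12 s, in which the tool goes at most 41.7 mm and 7.16 degrees, less where a joint would pass 70% of its speed; a pose out of reach is approached as far as the arm can. A call with a number of a shift or a turn outside -1 to 1 is refused whole. A call with a gripper value outside its range is refused whole. The fingers move at their own pace and stop on an object; "force" is the grip in N (left out, the last holds). Time passes only in rows, so rows that do not move let the fingers close. It gives the time, the measured TCP pose, the force, the opening and the grip force at its end, in the units of the state.
- read_state(): the state, without advancing time (a new reading comes with each control period).
- capture(name): name is "scene" or "top" or "wrist"; returns a dict with "frame" (420x560x3 uint8, red, green, blue), "fx", "fy", "cx", "cy" (pixels), "cam_to_world" (4x4, takes a point from camera to world coordinates); the wrist camera has in their place "T_tool_cam" (4x4, takes a point from camera to tool coordinates, whose origin is the TCP and whose axes are the flange's). Camera axes: x right, y down, z forward; pixel columns grow to the right and rows downward; lengths in mm; the calibration is good to about 2 mm. A picture is of the moment at which its call begins: read the wrist's pose just before it. There is no depth.
- job_done(): hands the job in; it is judged then, once.
The state is a dict: "time": time; "qpos": joint angles; "qd": joint speeds; "joint_efforts": joint torques, N m; "ee_pos": TCP position; "ee_rot": TCP orientation; "force": force on the tool from outside, world axes, zero at the start; "torque": the same for the moment, N m; "grip_width": opening from 0.0 (shut) to 1.0 (fully open); "gripper_force": force on a finger pad.
Only numpy, scipy, OpenCV 4.12 (cv2) and the standard library are available. Lean on these libraries where they do the work, as an engineer would, in place of code of your own. Each camera call takes 0.05 s, during which the arm holds its last target. There are 200 camera calls.

### The job

One of the four wooden canister lids on the marble slab is not home: it rides on trapped air and rocks when its edge is pressed. Press the lids near their edges with the fingertips until you find the one that rocks, then push that one down in its middle until it is fully home, and finish while still holding it down there, so that I can tape it. Lift nothing and leave everything else on the counter where it stands.

Things in the scene. Friction and masses are not known exactly. Their poses are not given: they have to be found in the camera images.
- slab: white marble slab 205 x 205 x 12 mm, fixed on the table, carrying the four canisters; origin at the centre of its underside, z up. Of the four lids on it three are home and do not give when pressed anywhere; the loose one (any of the four) goes down in its middle like a spring, is fully home at about 12 N, and comes up again when let go
- canister_a: one of four identical white stoneware canisters, 81 mm across, 72 mm high to the flat rim, standing firmly (they do not shift) on the slab in a square of 98 mm pitch, in any order; origin at the centre of its underside (12 mm above the table), z up
- canister_b: one of four identical white stoneware canisters, 81 mm across, 72 mm high to the flat rim, standing firmly (they do not shift) on the slab in a square of 98 mm pitch, in any order; origin at the centre of its underside (12 mm above the table), z up
- canister_c: one of four identical white stoneware canisters, 81 mm across, 72 mm high to the flat rim, standing firmly (they do not shift) on the slab in a square of 98 mm pitch, in any order; origin at the centre of its underside (12 mm above the table), z up
- canister_d: one of four identical white stoneware canisters, 81 mm across, 72 mm high to the flat rim, standing firmly (they do not shift) on the slab in a square of 98 mm pitch, in any order; origin at the centre of its underside (12 mm above the table), z up
- lid_a: round flat wooden lid of canister_a, 84 mm across, 12 mm thick, no knob; origin at the centre of its underside, z up out of its top. Home, its underside lies on the rim and its top is 96 mm above the table. The loose lid stands about 4 mm proud, level; pressed 25 to 35 mm from its middle it rocks on its soft seal: the edge dips 2 to 3 mm under some 2 N, then bears on the rim
- lid_b: round flat wooden lid of canister_b, 84 mm across, 12 mm thick, no knob; origin at the centre of its underside, z up out of its top. Home, its underside lies on the rim and its top is 96 mm above the table. The loose lid stands about 4 mm proud, level; pressed 25 to 35 mm from its middle it rocks on its soft seal: the edge dips 2 to 3 mm under some 2 N, then bears on the rim
- lid_c: round flat wooden lid of canister_c, 84 mm across, 12 mm thick, no knob; origin at the centre of its underside, z up out of its top. Home, its underside lies on the rim and its top is 96 mm above the table. The loose lid stands about 4 mm proud, level; pressed 25 to 35 mm from its middle it rocks on its soft seal: the edge dips 2 to 3 mm under some 2 N, then bears on the rim
- lid_d: round flat wooden lid of canister_d, 84 mm across, 12 mm thick, no knob; origin at the centre of its underside, z up out of its top. Home, its underside lies on the rim and its top is 96 mm above the table. The loose lid stands about 4 mm proud, level; pressed 25 to 35 mm from its middle it rocks on its soft seal: the edge dips 2 to 3 mm under some 2 N, then bears on the rim
- card: loose bystander, leave alone: price card 42 mm wide and 70 mm high in a zinc foot, standing on the slab between the four canisters (below the lids); origin at the centre of its underside
- spread_near: loose bystander, leave alone: glass jar with black screw lid, 65 mm across, 62 mm high, to the right of the slab; origin at the centre of its underside
- spread_far: loose bystander, leave alone: glass jar with black screw lid, 68 mm across, 62 mm high, to the right of the slab, farther away; origin at the centre of its underside
- carton: loose bystander, leave alone: standing carton 42 x 62 x 106 mm, left and nearer to the robot than the slab; origin at the centre of its underside
- card_right: loose bystander, leave alone: price card 42 mm wide and 76 mm high in a zinc foot, between the two jars to the right of the slab; origin at the centre of its underside

How it is judged (in metres and radians):
On the way:
1. a fingertip presses the loose lid near its edge and it rocks (tilts by more than 0.04 rad under the finger) (((angle between lid_a's own z axis and vertical above 0.04 rad and contact force between the fingers and lid_a above 0.3 N) or (angle between lid_b's own z axis and vertical above 0.04 rad and contact force between the fingers and lid_b above 0.3 N) or (angle between lid_c's own z axis and vertical above 0.04 rad and contact force between the fingers and lid_c above 0.3 N) or (angle between lid_d's own z axis and vertical above 0.04 rad and contact force between the fingers and lid_d above 0.3 N))), for 0.04 s.
At the end, for the whole second after the job is handed in: All four lids lie level (within 0.03 rad) and home on their rims (underside less than 1.5 mm above the rim), and the fingers still press with more than 3 N on the lid that was loose (the one that has come down by more than 2 mm) (z of lid_a in the frame of canister_a below 0.0735 m and angle between each of lid_a, lid_b, lid_c, lid_d's own z axis and vertical below 0.03 rad and z of lid_b in the frame of canister_b below 0.0735 m and z of lid_c in the frame of canister_c below 0.0735 m and z of lid_d in the frame of canister_d below 0.0735 m and ((contact force between the fingers and lid_a above 3 N and distance of lid_a from where it was at the start of the episode above 0.002 m) or (contact force between the fingers and lid_b above 3 N and distance of lid_b from where it was at the start of the episode above 0.002 m) or (contact force between the fingers and lid_c above 3 N and distance of lid_c from where it was at the start of the episode above 0.002 m) or (contact force between the fingers and lid_d above 3 N and distance of lid_d from where it was at the start of the episode above 0.002 m))); the arm keeps its last pose, push and grip.
It fails at once if a lid is pulled up (more than 8 mm above home) (z of lid_a in the frame of canister_a above 0.08 m or z of lid_b in the frame of canister_b above 0.08 m or z of lid_c in the frame of canister_c above 0.08 m or z of lid_d in the frame of canister_d above 0.08 m).
It fails at once if a bystander is shoved, knocked over or lifted (moved more than 30 mm or tipped more than 0.5 rad) (distance of any of card, card_right, spread_near, spread_far, carton from where it was at the start of the episode above 0.03 m or angle between any of card, card_right, spread_near, spread_far, carton's own z axis and vertical above 0.5 rad).
It also fails if it takes over 64 s, if anything falls off the work surface, if the arm or the gripper's body presses on something with over 40 N, if the wrist force passes 120 N, or if a joint passes its speed limit or range.

## Working session

There is one attempt and no reset: what is moved stays moved. The work goes in short steps, Python scripts to look and compute and a tool call to move; the robot and the scene stay as the last step left them, time stands still between calls to the robot, and variables do not carry over. Pictures are saved under pics/ and viewed, at most 10 in all, crops included, and the job is handed in when it is done.

Besides the shell and the picture viewer there is one more tool, called after "Emit:" as name(argument=value, ...) on one line, values as JSON. drive_tool: Moves the arm, as the interface text tells. Shifts and turns lie within -1 to 1; 1 stands for 0.15 m of shift or pi rad of turn. Its arguments: {"type":"object","properties":{"targets":{"type":"array"},"force":{"type":"number"}},"required":["targets"]}

```bash
mkdir -p pics; cat > h.py <<'E'
from rig import *
import numpy as np, cv2
from scipy.spatial.transform import Rotation as R
def snap(n,f):
    c=capture(n); cv2.imwrite('pics/'+f,cv2.cvtColor(c['frame'],cv2.COLOR_RGB2BGR)); return c
def ray(c,u,v,z,T=None):
    T=np.array(c['cam_to_world']) if T is None else T
    d=T[:3,:3]@np.array([(u-c['cx'])/c['fx'],(v-c['cy'])/c['fy'],1]); o=T[:3,3]
    return o+d*(z-o[2])/d[2]
E
python3 - <<'E'
from h import *
s=read_state(); print(s)
a=snap('top','top.png'); b=snap('scene','scene.png')
print(np.array(a['cam_to_world']).round(2))
E
```

```text
{'time': 0.0, 'qpos': array([-1.36230724e+00,  3.81207657e-01,  1.29825807e+00, -1.69666891e-05,
        1.46361920e+00, -2.15323161e-01]), 'qd': array([-0.00092717, -0.00066233, -0.00021996, -0.00143673, -0.00082434,
        0.00026606]), 'joint_efforts': array([-9.57721386e-04, -4.48463452e+01, -2.31279713e+01, -2.93379871e-04,
        4.72161992e-03,  4.27256737e-05]), 'ee_pos': array([ 226.10493863, -501.0712102 ,  244.70641872]), 'ee_rot': array([-3.06986130e+00, -6.60440533e-01,  1.84775066e-05]), 'force': array([-0.73144004,  0.19586074, -0.0639844 ]), 'torque': array([-0.07588247,  0.01754427, -0.01427908]), 'gripper_force': 0.0, 'grip_width': 0.9999070733094446}
[[ 0.0000e+00 -9.9000e-01  1.5000e-01  3.1884e+02]
 [-1.0000e+00 -1.0000e-02 -1.0000e-02  5.9160e+01]
 [ 1.0000e-02 -1.5000e-01 -9.9000e-01  9.5993e+02]
 [ 0.0000e+00  0.0000e+00  0.0000e+00  1.0000e+00]]
```

View pics/top.png

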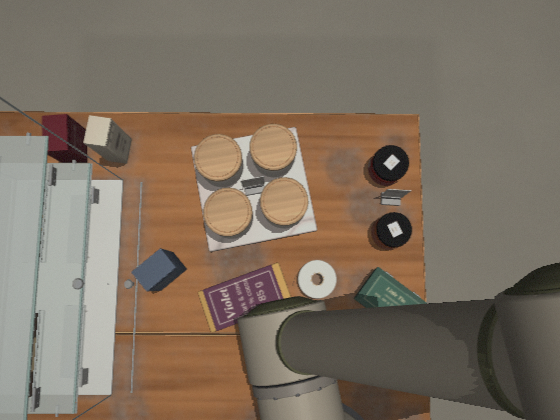

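View pics/scene.png

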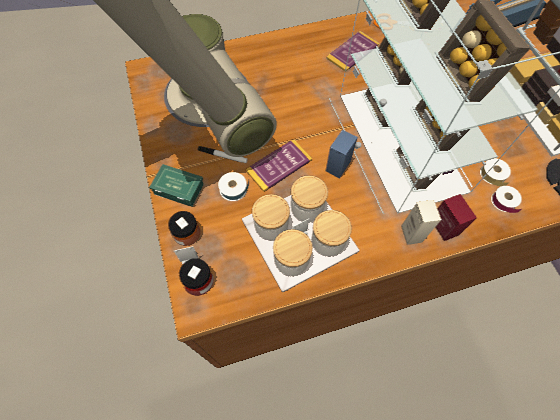

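The top view shows the lids at about (218,158), (273,148), (228,212) and (284,202), with the card between them. The jars are on the right, the carton is at (165,270), and glass shelves start left of column 120. Next I'll measure the lid centres.

```bash
python3 - <<'E'
from h import *
P={}
for n,seeds in (('top',[(218,158),(273,148),(228,212),(284,202)]),('scene',[(309,192),(332,229),(270,211),(293,250)])):
    c=capture(n); f=c['frame']; hsv=cv2.cvtColor(f,cv2.COLOR_RGB2HSV)
    print(n,[hsv[v,u].tolist() for u,v in seeds], c['fx'])
    m=cv2.inRange(hsv,(8,50,150),(25,170,255))
    m=cv2.morphologyEx(m,cv2.MORPH_OPEN,np.ones((5,5)))
    cv2.imwrite(f'pics/m_{n}.png',m)
    k,L,st,ce=cv2.connectedComponentsWithStats(m)
    for u,v in seeds:
        i=L[v,u]; 
        cs,_=cv2.findContours((L==i).astype('uint8'),0,1); h=cv2.convexHull(cs[0]); e=cv2.fitEllipse(h)
        p=ray(c,*e[0],96); print(i,st[i],np.round(e[0],1),np.round(e[1],1),p.round(1))
for u,v,z in ((160,270,50),(130,250,0),(100,180,150),(80,200,150),(120,180,0),(183,262,106)): 
    c=capture('top'); print(u,v,ray(c,u,v,z).round())
E
```

```text
top [[16, 99, 191], [16, 97, 192], [15, 99, 186], [16, 98, 192]] 512.3984136438714
3 [ 195  137   46   43 1608] [217.6 157. ] [44.4 47.2] [536.3 167.4  96. ]
1 [ 251  124   46   45 1603] [273.1 146.3] [44.9 46.4] [556.2  71.7  96. ]
12 [ 204  189   47   47 1727] [227.4 211.4] [46.9 47.9] [441.5 148.5  96. ]
11 [ 261  178   47   47 1698] [284.  200.9] [46.6 47. ] [460.1  52.2  96. ]
scene [[18, 121, 230], [18, 120, 232], [18, 120, 231], [18, 119, 236]] 407.0661209504007
23 [ 252  167   76   61 2470] [290.4 198. ] [48.1 83.3] [444.3 104.6  96. ]
32 [ 313  210   39   35 1087] [332.3 227. ] [34.7 39.5] [538.1 169.   96. ]
23 [ 252  167   76   61 2470] [290.4 198. ] [48.1 83.3] [444.3 104.6  96. ]
34 [ 273  229   40   37 1156] [292.3 247.4] [36.8 39.7] [557.7  72.3  96. ]
160 270 [343. 269.  50.]
130 250 [381. 338.   0.]
100 180 [484. 349. 150.]
80 200 [451. 378. 150.]
120 180 [514. 364.   0.]
183 262 [355. 219. 106.]
```

The four centres form a square of about 97–98 mm around (499,110), which matches the stated pitch. I'll set out for the inner edge of L4 with the fingers shut.

Emit:
drive_tool(targets=[[[0, 0, 0, 0.13, -0.118, 0, -1], [0, 0, 0, 0.13, -0.118, 0, -1], [0, 0, 0, 0.13, -0.118, 0, -1], [0, 0, 0, 0.13, -0.118, 0, -1], [0, 0, 0, 0.13, -0.118, 0, -1], [0, 0, 0, 0.13, -0.118, 0, -1], [0, 0, 0, 0.13, -0.118, 0, -1], [0, 0, 0, 0.13, -0.118, 0, -1], [0, 0, 0, 0.13, -0.118, 0, -1], [0, 0, 0, 0.13, -0.118, 0, -1], [0, 0, 0, 0.13, -0.118, 0, -1], [0, 0, 0, 0.13, -0.118, 0, -1]]])

```text
time: 1.5
ee_pos: [352.4, -210.3, 245.5]
ee_rot: [3.071, 0.66, 0.0]
force: [0.9, -0.2, 0.5]
grip_width: 0.001
gripper_force: 0.0
```

Emit:
drive_tool(targets=[[[0, 0, 0, 0.13, -0.118, 0.05, -1], [0, 0, 0, 0.13, -0.118, 0.05, -1], [0, 0, 0, 0.13, -0.118, 0.05, -1], [0, 0, 0, 0.13, -0.118, 0.05, -1], [0, 0, 0, 0.13, -0.118, 0.05, -1], [0, 0, 0, 0.13, -0.118, 0.05, -1], [0, 0, 0, 0.13, -0.118, 0.05, -1], [0, 0, 0, 0.13, -0.118, 0.05, -1], [0, 0, 0, 0.13, -0.118, 0.05, -1], [0, 0, 0, 0.13, -0.118, 0.05, -1], [0, 0, 0, 0.13, -0.118, 0.05, -1], [0, 0, 0, 0, 0, 0, -1]]])

```text
time: 2.5
ee_pos: [468.1, 57.3, 161.7]
ee_rot: [-3.069, -0.665, 0.002]
force: [-0.7, 0.1, -0.3]
grip_width: 0.002
gripper_force: 0.0
```

```bash
cat > s.py <<'E'
from h import *
s=read_state(); r=R.from_rotvec(s['ee_rot']).as_matrix(); p=s['ee_pos']
print(round(s['time'],2),p.round(1),s['force'].round(2),s['torque'].round(2),round(s['grip_width'],2),r.round(3).tolist())
C={'L1':(537,168),'L2':(557,72),'L3':(441.5,148.5),'L4':(460,52)}
E4={'L1':(519,140.5),'L2':(529.4,90),'L3':(469,130),'L4':(478.4,79.4)}
for k in C: print(k,'ctr',(r.T@np.r_[np.array(C[k])-p[:2],0]/150).round(3)[:2],'edge',(r.T@np.r_[np.array(E4[k])-p[:2],0]/150).round(3)[:2])
E
python3 s.py; python3 -c "
from h import *
snap('wrist','w1.png')"
```

```text
2.5 [468.1  57.3 161.7] [-0.72  0.09 -0.28] [-0.02  0.04 -0.04] 0.0 [[0.91, 0.414, -0.001], [0.414, -0.91, 0.001], [-0.001, -0.001, -1.0]]
L1 ctr [ 0.724 -0.482] edge [ 0.538 -0.365]
L2 ctr [0.58  0.156] edge [ 0.462 -0.029]
L3 ctr [ 0.09  -0.627] edge [ 0.206 -0.439]
L4 ctr [-0.064  0.01 ] edge [ 0.123 -0.106]
```

View pics/w1.png

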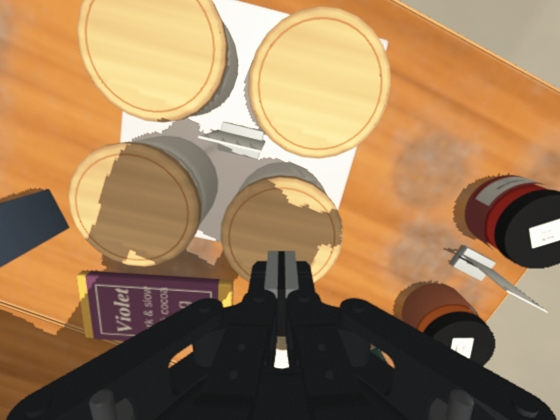

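The wrist view shows the shut fingertips at about (281,260), over L4 (centre about (282,230)) as planned. The other lids and the card are clear. I'll move to L4's inner edge and go down to just above it.

Emit:
drive_tool(targets=[[[0, 0, 0, 0.06, -0.053, 0.05, -1], [0, 0, 0, 0.063, -0.053, 0.05, -1], [0, 0, 0, 0, 0, 0.1, -1], [0, 0, 0, 0, 0, 0.09, -1], [0, 0, 0, 0, 0, 0, -1], [0, 0, 0, 0, 0, 0, -1], [0, 0, 0, 0, 0, 0, -1]]])

```text
time: 3.13
ee_pos: [478.3, 76.2, 119.8]
ee_rot: [3.071, 0.66, 0.001]
force: [-0.2, 0.5, -0.2]
grip_width: 0.001
gripper_force: 0.0
```

Emit:
drive_tool(targets=[[[0, 0, 0, 0, 0, 0.01, -1], [0, 0, 0, 0, 0, 0.01, -1], [0, 0, 0, 0, 0, 0, -1], [0, 0, 0, 0, 0, 0, -1]]])

```text
time: 3.47
ee_pos: [477.9, 76.2, 116.5]
ee_rot: [3.071, 0.66, 0.001]
force: [-0.5, -0.6, -0.5]
grip_width: -0.001
gripper_force: 0.0
```

Emit:
drive_tool(targets=[[[0, 0, 0, 0, 0, 0.01, -1], [0, 0, 0, 0, 0, 0, -1], [0, 0, 0, 0, 0, 0, -1]]])

```text
time: 3.72
ee_pos: [477.8, 76.3, 114.8]
ee_rot: [-3.071, -0.661, 0.0]
force: [-0.5, 0.1, 0.5]
grip_width: -0.004
gripper_force: 0.0
```

Emit:
drive_tool(targets=[[[0, 0, 0, 0, 0, 0.01, -1], [0, 0, 0, 0, 0, 0, -1], [0, 0, 0, 0, 0, 0, -1]]])

```text
time: 3.97
ee_pos: [477.8, 76.3, 113.2]
ee_rot: [-3.071, -0.661, 0.0]
force: [-0.4, -0.2, -0.7]
grip_width: 0.002
gripper_force: 0.0
```

Emit:
drive_tool(targets=[[[0, 0, 0, 0, 0, 0.007, -1], [0, 0, 0, 0, 0, 0, -1], [0, 0, 0, 0, 0, 0, -1]]])

```text
time: 4.22
ee_pos: [477.9, 76.3, 112.2]
ee_rot: [-3.071, -0.661, 0.0]
force: [-0.4, 0.3, -0.2]
grip_width: -0.0
gripper_force: 0.0
```

Emit:
drive_tool(targets=[[[0, 0, 0, 0, 0, 0.007, -1], [0, 0, 0, 0, 0, 0, -1], [0, 0, 0, 0, 0, 0, -1]]])

```text
time: 4.47
ee_pos: [477.8, 76.3, 111.2]
ee_rot: [-3.071, -0.661, 0.0]
force: [-0.5, 0.7, -0.1]
grip_width: 0.006
gripper_force: 0.0
```

Emit:
drive_tool(targets=[[[0, 0, 0, 0, 0, 0.007, -1], [0, 0, 0, 0, 0, 0, -1], [0, 0, 0, 0, 0, 0, -1]]])

```text
time: 4.72
ee_pos: [477.8, 76.3, 110.1]
ee_rot: [-3.071, -0.661, 0.0]
force: [0.0, 0.2, 0.6]
grip_width: 0.003
gripper_force: 0.0
```

Emit:
drive_tool(targets=[[[0, 0, 0, 0, 0, 0.005, -1], [0, 0, 0, 0, 0, 0, -1], [0, 0, 0, 0, 0, 0, -1]]])

```text
time: 4.97
ee_pos: [477.9, 76.3, 109.8]
ee_rot: [3.071, 0.661, 0.001]
force: [-0.5, 0.6, 4.4]
grip_width: 0.002
gripper_force: 2.4
```

L4 is firm at TCP z = 110, so it is home and the height scale is right. Next is L2.

Emit:
drive_tool(targets=[[[0, 0, 0, 0, 0, -0.08, -1], [0, 0, 0, 0.117, 0.019, 0, -1], [0, 0, 0, 0.117, 0.019, 0, -1], [0, 0, 0, 0.117, 0.02, 0, -1], [0, 0, 0, 0, 0, 0.02, -1], [0, 0, 0, 0, 0, 0.02, -1], [0, 0, 0, 0, 0, 0, -1], [0, 0, 0, 0, 0, 0, -1]]])

```text
time: 5.63
ee_pos: [528.5, 89.9, 115.1]
ee_rot: [-3.071, -0.66, 0.002]
force: [0.8, -0.1, -0.7]
grip_width: -0.003
gripper_force: 0.0
```

Emit:
drive_tool(targets=[[[0, 0, 0, 0, 0, 0.01, -1], [0, 0, 0, 0, 0, 0.005, -1], [0, 0, 0, 0, 0, 0, -1], [0, 0, 0, 0, 0, 0, -1]]])

```text
time: 5.97
ee_pos: [529.3, 89.9, 113.3]
ee_rot: [3.071, 0.661, 0.0]
force: [0.8, 0.4, -0.1]
grip_width: -0.0
gripper_force: 0.0
```

Emit:
drive_tool(targets=[[[0, 0, 0, 0, 0, 0.01, -1], [0, 0, 0, 0, 0, 0, -1], [0, 0, 0, 0, 0, 0, -1]]])

```text
time: 6.22
ee_pos: [529.4, 90.0, 111.6]
ee_rot: [-3.071, -0.661, 0.0]
force: [-0.1, -0.3, 0.5]
grip_width: 0.002
gripper_force: 0.0
```

L2's edge gives no contact 2.4 mm below a proud lid's height, so it is home. Next is L1.

Emit:
drive_tool(targets=[[[0, 0, 0, 0, 0, -0.07, -1], [0, 0, 0, 0.025, -0.112, 0, -1], [0, 0, 0, 0.025, -0.112, 0, -1], [0, 0, 0, 0.025, -0.112, 0, -1], [0, 0, 0, 0, 0, 0.02, -1], [0, 0, 0, 0, 0, 0.02, -1], [0, 0, 0, 0, 0, 0, -1], [0, 0, 0, 0, 0, 0, -1]]])

```text
time: 6.88
ee_pos: [519.1, 139.8, 115.9]
ee_rot: [3.071, 0.66, -0.001]
force: [0.6, 0.5, -0.7]
grip_width: -0.001
gripper_force: 0.0
```

Emit:
drive_tool(targets=[[[0, 0, 0, 0, 0, 0.01, -1], [0, 0, 0, 0, 0, 0.01, -1], [0, 0, 0, 0, 0, 0, -1], [0, 0, 0, 0, 0, 0, -1]]])

```text
time: 7.22
ee_pos: [519.0, 140.3, 113.1]
ee_rot: [-3.071, -0.66, 0.0]
force: [0.3, 0.0, 0.6]
grip_width: 0.0
gripper_force: 0.0
```

Emit:
drive_tool(targets=[[[0, 0, 0, 0, 0, 0.008, -1], [0, 0, 0, 0, 0, 0, -1], [0, 0, 0, 0, 0, 0, -1]]])

```text
time: 7.47
ee_pos: [518.9, 140.6, 111.9]
ee_rot: [-3.071, -0.661, 0.0]
force: [-0.0, 0.2, -0.6]
grip_width: -0.004
gripper_force: 0.0
```

L1 is home too. On to L3.

Emit:
drive_tool(targets=[[[0, 0, 0, 0, 0, -0.07, -1], [0, 0, 0, -0.111, -0.024, 0, -1], [0, 0, 0, -0.111, -0.024, 0, -1], [0, 0, 0, -0.111, -0.025, 0, -1], [0, 0, 0, 0, 0, 0.02, -1], [0, 0, 0, 0, 0, 0.02, -1], [0, 0, 0, 0, 0, 0, -1], [0, 0, 0, 0, 0, 0, -1]]])

```text
time: 8.13
ee_pos: [469.7, 130.1, 116.3]
ee_rot: [3.071, 0.661, 0.0]
force: [0.6, 0.2, -0.4]
grip_width: 0.001
gripper_force: 0.0
```

Emit:
drive_tool(targets=[[[0, 0, 0, 0, 0, 0.01, -1], [0, 0, 0, 0, 0, 0.01, -1], [0, 0, 0, 0, 0, 0, -1], [0, 0, 0, 0, 0, 0, -1]]])

```text
time: 8.47
ee_pos: [469.1, 130.0, 113.4]
ee_rot: [-3.071, -0.661, -0.0]
force: [-0.0, -0.2, 0.9]
grip_width: -0.003
gripper_force: 0.1
```

Emit:
drive_tool(targets=[[[0, 0, 0, 0, 0, 0.007, -1], [0, 0, 0, 0, 0, 0, -1], [0, 0, 0, 0, 0, 0, -1]]])

```text
time: 8.72
ee_pos: [469.1, 130.0, 112.5]
ee_rot: [3.071, 0.661, 0.0]
force: [0.2, -0.4, 0.6]
grip_width: -0.0
gripper_force: 0.5
```

L3 is soft: force builds gradually while it is still above home height. I'll press its edge further so it tilts properly.

Emit:
drive_tool(targets=[[[0, 0, 0, 0, 0, 0.007, -1], [0, 0, 0, 0, 0, 0, -1], [0, 0, 0, 0, 0, 0, -1]]])

```text
time: 8.97
ee_pos: [469.1, 129.9, 111.5]
ee_rot: [3.071, 0.661, 0.001]
force: [0.5, 0.3, 1.0]
grip_width: -0.001
gripper_force: 0.9
```

Emit:
drive_tool(targets=[[[0, 0, 0, 0, 0, 0.007, -1], [0, 0, 0, 0, 0, 0, -1], [0, 0, 0, 0, 0, 0, -1]]])

```text
time: 9.22
ee_pos: [469.2, 129.9, 110.5]
ee_rot: [3.071, 0.661, 0.001]
force: [0.5, -2.1, 4.6]
grip_width: -0.001
gripper_force: 2.1
```

Emit:
drive_tool(targets=[[[0, 0, 0, 0, 0, 0.005, -1], [0, 0, 0, 0, 0, 0, -1], [0, 0, 0, 0, 0, 0, -1]]])

```text
time: 9.47
ee_pos: [469.3, 130.0, 110.2]
ee_rot: [3.071, 0.661, 0.002]
force: [-0.2, -0.8, 8.8]
grip_width: 0.0
gripper_force: 4.3
```

The edge gave way for 3 mm under about 1–2 N and then bore on the rim at 110.5, so L3 is the rocker. Now I'll lift off and go over its middle.

Emit:
drive_tool(targets=[[[0, 0, 0, 0, 0, -0.03, -1], [0, 0, 0, 0, 0, -0.05, -1], [0, 0, 0, -0.059, -0.094, 0, -1], [0, 0, 0, -0.059, -0.095, 0, -1], [0, 0, 0, 0, 0, 0.02, -1], [0, 0, 0, 0, 0, 0, -1], [0, 0, 0, 0, 0, 0, -1], [0, 0, 0, 0, 0, 0, -1]]])

```text
time: 10.13
ee_pos: [441.8, 148.3, 118.6]
ee_rot: [3.071, 0.66, 0.0]
force: [-0.6, 0.1, -1.0]
grip_width: -0.003
gripper_force: 0.0
```

Emit:
drive_tool(targets=[[[0, 0, 0, 0, 0, 0.015, -1], [0, 0, 0, 0, 0, 0.015, -1], [0, 0, 0, 0, 0, 0.01, -1], [0, 0, 0, 0, 0, 0.005, -1], [0, 0, 0, 0, 0, 0, -1], [0, 0, 0, 0, 0, 0, -1]]])

```text
time: 10.63
ee_pos: [441.4, 148.4, 112.0]
ee_rot: [3.071, 0.661, 0.001]
force: [-0.3, -2.2, 4.1]
grip_width: -0.002
gripper_force: 2.0
```

Emit:
drive_tool(targets=[[[0, 0, 0, 0, 0, 0.01, -1], [0, 0, 0, 0, 0, 0, -1], [0, 0, 0, 0, 0, 0, -1]]])

```text
time: 10.88
ee_pos: [441.5, 148.4, 110.8]
ee_rot: [3.071, 0.661, 0.001]
force: [-0.7, -1.4, 7.9]
grip_width: -0.001
gripper_force: 3.8
```

Emit:
drive_tool(targets=[[[0, 0, 0, 0, 0, 0.01, -1], [0, 0, 0, 0, 0, 0, -1], [0, 0, 0, 0, 0, 0, -1]]])

```text
time: 11.13
ee_pos: [441.5, 148.4, 109.8]
ee_rot: [3.071, 0.661, 0.002]
force: [-3.0, -1.9, 14.3]
grip_width: 0.005
gripper_force: 7.3
```

Emit:
drive_tool(targets=[[[0, 0, 0, 0, 0, 0.007, -1], [0, 0, 0, 0, 0, 0, -1], [0, 0, 0, 0, 0, 0, -1]]])

```text
time: 11.38
ee_pos: [441.6, 148.4, 109.7]
ee_rot: [3.07, 0.661, 0.004]
force: [-5.4, -2.6, 25.3]
grip_width: 0.001
gripper_force: 12.8
```

It's firm at 109.7 under 25 N, so it is fully home. I'll hold briefly to check it stays steady, then look.

Emit:
drive_tool(targets=[[[0, 0, 0, 0, 0, 0, -1], [0, 0, 0, 0, 0, 0, -1], [0, 0, 0, 0, 0, 0, -1], [0, 0, 0, 0, 0, 0, -1], [0, 0, 0, 0, 0, 0, -1], [0, 0, 0, 0, 0, 0, -1]]])

```text
time: 11.88
ee_pos: [441.6, 148.4, 109.7]
ee_rot: [3.07, 0.661, 0.004]
force: [-6.6, -3.5, 25.4]
grip_width: 0.0
gripper_force: 12.8
```

```bash
python3 -c "
from h import *
snap('scene','s2.png'); print(read_state()['force'])"
```

```text
[-6.47193545 -3.30938247 24.71728854]
```

View pics/s2.png

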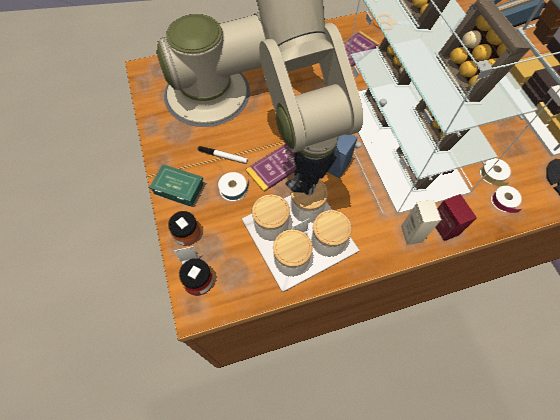

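The gripper presses the middle of L3 at about (309,188), and everything else is where it was. The force holds steady at about 25 N, so I'm handing in.

```bash
python3 -c "
from rig import *
print(job_done())"
```

```text
the job is handed in; nothing more can be done
None
```

The loose lid was the near-left one as seen from the robot: its edge dipped about 3 mm when pressed, and I've handed in with it pushed fully home and held down in its middle at about 25 N; the hand-in returned no verdict.

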